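Load two covers into the spring-clip marking nest

TASK

Load both aluminium covers into the marking nest, the long one in the long bay and the short one in the short bay: lay each cover on its sloping sprung bed with its finger rib at the clip end, slide it under the hold-down bar right up to the stop, then press the ribbed end down until the spring clip snaps over it and holds it level. Leave the bottle, the tape roll and the loupe where they stand.

Things in the scene. Friction and masses are not known exactly. Their poses are not given: they have to be found in the camera images.
- nest_plate: Marking nest: fixed dark steel plate 196 (x) by 226 (y) by 10 mm with two bays side by side, 120 mm apart; origin under its centre, x from clips to stops (away from the robot, give or take), z up. The long bay is on its +y side, the short bay on its -y side. Each bay: stop and hold-down bar at the +x end, sloping bed, four pins, clip at the -x end; open beside its middle
- long_cover_mid (a point): Centre of the long cover, half-way up: a bare aluminium plate 150 (x) by 60 (y) by 8 mm, lying flat, with a finger rib on its upper face near its -x end. z up out of the ribbed face
- long_cover_rib (a point): Middle of the top of that finger rib: 10 (x) by 36 (y) mm, 14 mm high above the plate's upper face, its centre 14 mm from the cover's -x edge
- short_cover_mid (a point): Centre of the short cover, half-way up: a bare aluminium plate 120 (x) by 60 (y) by 8 mm, lying flat, with a finger rib on its upper face near its -x end. z up out of the ribbed face
- short_cover_rib (a point): Middle of the top of that finger rib: 10 (x) by 36 (y) mm, 14 mm high above the plate's upper face, its centre 14 mm from the cover's -x edge
- long_seat (a point): Final place of the long cover's centre (26 mm above the bench); axes as the nest plate: x from clip to stop, z up. Along x from here: stop face +76 mm, hold-down bar +68 mm, clip leaf's inner face -76 mm. Round-topped locating pins, 9 mm thick, 36.5 mm either side of the centre line: at +41 mm (50 mm tall from the bench) and -64 mm (57 mm)
- long_bar (a point): Middle of the underside of the long bay's hold-down bar: a round steel bar 10 mm thick along y, held by cheeks 66 mm apart, 8 mm before the stop face. The cover's plain end goes under it (2 mm play above the cover); the rib does not. To be laid on the bed clear of the bar, a cover must lie at least 16 mm short of its final place, towards the clip
- long_bed (a joint): Sprung black bed of the long bay, 40 mm wide (narrower than the cover), hinged along y right below the bar point, upper face there 22 mm above the bench. 0 = up: slopes 0.148 rad, clip end high, and a cover lying on it clears the clip's top by 2 mm. Grows as pushed down; 0.148 = level, 0.178 = stop. Carries a cover without sinking; 3 to 6 N at the clip end bring it level
- long_clip (a joint): Spring-steel clip, 16 mm wide, on the centre line. 0 = at rest, hook reaching 6 mm in over the bay, ramp top 41 mm and hook underside 30.5 mm above the bench, thumb tab 20 mm outward. Grows as the cover's edge pushes it outward (to about 0.3 rad, 5 to 10 N extra at the rib); springs back to 0 once the cover's clip-side edge is pressed 1 to 4 mm below level
- short_seat (a point): Final place of the short cover's centre (26 mm above the bench); axes as the nest plate: x from clip to stop, z up. Along x from here: stop face +61 mm, hold-down bar +53 mm, clip leaf's inner face -61 mm. Round-topped locating pins, 9 mm thick, 36.5 mm either side of the centre line: at +26 mm (50 mm tall from the bench) and -49 mm (57 mm)
- short_bar (a point): Middle of the underside of the short bay's hold-down bar: a round steel bar 10 mm thick along y, held by cheeks 66 mm apart, 8 mm before the stop face. The cover's plain end goes under it (2 mm play above the cover); the rib does not. To be laid on the bed clear of the bar, a cover must lie at least 16 mm short of its final place, towards the clip
- short_bed (a joint): Sprung black bed of the short bay, 40 mm wide (narrower than the cover), hinged along y right below the bar point, upper face there 22 mm above the bench. 0 = up: slopes 0.189 rad, clip end high, and a cover lying on it clears the clip's top by 2 mm. Grows as pushed down; 0.189 = level, 0.219 = stop. Carries a cover without sinking; 3 to 6 N at the clip end bring it level
- short_clip (a joint): Spring-steel clip, 16 mm wide, on the centre line. 0 = at rest, hook reaching 6 mm in over the bay, ramp top 41 mm and hook underside 30.5 mm above the bench, thumb tab 20 mm outward. Grows as the cover's edge pushes it outward (to about 0.3 rad, 5 to 10 N extra at the rib); springs back to 0 once the cover's clip-side edge is pressed 1 to 4 mm below level
- bottle: Light-blue cleaner bottle standing upright, 61 mm thick, 214 mm tall; origin at the centre of its underside. Must be left alone
- tape_roll: Roll of beige tape lying flat, 100 mm across, 25 mm high; origin at the centre of its underside. Must be left alone
- loupe: Black loupe cup, 34 mm across, 31 mm high, origin under its centre. Must be left alone

How it is judged:
At the end, for the whole second after the job is handed in: Each cover in its own bay, rib at the clip end, centred on its seat within 4 mm along, 5 mm across, 3 mm in height, level and square within 0.06 rad, bed down to level (0.03 rad), clip sprung back over it (under 0.08 rad); bystanders within 30 mm of where they stood, bottle upright (x of long_cover_mid in the frame of long_seat between -0.004 and 0.004 m and y of long_cover_mid in the frame of long_seat between -0.005 and 0.005 m and z of long_cover_mid in the frame of long_seat between -0.004 and 0.003 m and angle between the x axis of long_cover_mid and the x axis of long_seat, either way round below 0.06 rad and angle between the z axis of long_cover_mid and the z axis of long_seat, either way round below 0.06 rad and x of long_cover_rib in the frame of long_seat below -0.03 m and value of joint each of long_clip, short_clip below 0.08 rad and value of joint long_bed above 0.118432 rad and x of short_cover_mid in the frame of short_seat between -0.004 and 0.004 m and y of short_cover_mid in the frame of short_seat between -0.005 and 0.005 m and z of short_cover_mid in the frame of short_seat between -0.004 and 0.003 m and angle between the x axis of short_cover_mid and the x axis of short_seat, either way round below 0.06 rad and angle between the z axis of short_cover_mid and the z axis of short_seat, either way round below 0.06 rad and x of short_cover_rib in the frame of short_seat below -0.03 m and value of joint short_bed above 0.158616 rad and distance of each of bottle, tape_roll, loupe from where it was at the start of the episode below 0.03 m and angle between bottle's own z axis and vertical below 0.2 rad); the robot touches nothing.
It fails at once if the bottle is pushed more than 30 mm from where it stood (distance of bottle from where it was at the start of the episode above 0.03 m).
It fails at once if the tape roll is pushed more than 30 mm from where it stood (distance of tape_roll from where it was at the start of the episode above 0.03 m).
It fails at once if the loupe is pushed more than 30 mm from where it stood (distance of loupe from where it was at the start of the episode above 0.03 m).
It fails at once if the bottle is tipped (angle between bottle's own z axis and vertical above 0.35 rad).
It also fails if it takes over 72 s, if anything falls off the work surface, if the arm or the gripper's body presses on something with over 40 N, if the wrist force passes 120 N, or if a joint passes its speed limit or range.

ROBOT

A 7-joint arm with a two-finger parallel gripper is mounted at the origin on a cart in front of the work surface, level with it; the furniture and walls round the work are solid. World frame = base frame: x ahead of the robot, y to its left, z up, the work surface at z = 0. Lengths are in m, angles in rad, forces in N, time in s.
With the tool pointing down it reaches from about 0.425 to 0.95 m from the base axis. Payload 16.7 kg.
Tool frame: the origin (TCP) lies where the fingers leave the gripper's body, on its centre line; the fingertips stand 97 mm ahead of it and the grasp point (between the pads) lies 78 mm ahead of it; z points along the fingers, y is the line along which they close (so a half turn about z gives the same grasp; the last joint's range is limited). The gripper opens to 94 mm and grips with 3 to 60 N. Pads are 16 mm wide; open, the fingers measure 119 mm over their backs; the gripper's body (75 mm by 177 mm) begins 78 mm behind the grasp point.
Start: joints at [1.091, 0.426, 0.074, 1.606, -0.034, 1.111, -0.067], TCP at [0.219, -0.639, 0.303] pointing down, gripper open.
Joint ranges: [-2.85, 2.85], [-0.5, 2.14], [-1.23, 1.37], [0.21, 2.46], [-1.02, 4.16], [0.16, 2.05], [-2.73, 2.73]. Speed limits (rad/s): [1.89, 1.89, 2.39, 2.39, 3.01, 3.01, 3.01].

INTERFACE

Orientations are given as a rotation vector (axis times angle).
In Python, from plant import manip gives the robot as it stands.
- The arm moves only by the tool send_rows, never from a script. Its argument "targets" is a list of rows, each an object of numbers: "claw": the gripper's target within -1 to 1 (fully open at 1, half-way at 0, shut at -1); "dx", "dy", "dz": the shift along the tool's x, y, z in m; "spin": the turn about the tool's z in rad. In form: [{"claw": .., "dx": .., "dy": .., "dz": .., "spin": ..}, ...]. A call has exactly 8 rows; each row is the pose to reach, as a shift and turn from the pose commanded when the call began, along the tool's axes at that moment; what a row does not reach only later rows make up. A row lasts 1/10 s, in which the tool goes at most 50 mm and 8.59 degrees, less where a joint would pass 70% of its speed; a pose out of reach is approached as far as the arm can. A call with a gripper value outside its range is refused whole. The fingers move at their own pace and stop on an object; "grip_force" is the grip in N (left out, the last holds). Time passes only in rows, so rows that repeat a pose let the fingers close, or fill a call up. It gives the time, the measured TCP pose, the force, the opening and the grip force at its end, in the units of the state.
- manip.get_state(): the state, without advancing time (a new reading comes with each control period).
- manip.read_camera(name): name is "scene" or "top" or "wrist"; returns (picture, depth): 400x640x3 uint8, red, green, blue; 400x640 float32, m along the optical axis (not along the pixel's ray), 0 where there is no reading.
- manip.camera_params(name): a dict with "intrinsics" (3x3 intrinsics, pixels), "world_to_cam" (4x4, takes a point from world to camera coordinates); the wrist camera has in their place "T_tool_cam" (4x4, takes a point from camera to tool coordinates, whose origin is the TCP and whose axes are the flange's). Camera axes: x right, y up, looking along -z (the intrinsics and any distortion apply to the point x, -y, -z); pixel columns grow to the right and rows downward; lengths in m; the calibration is good to about 2 mm. A picture is of the moment at which its call begins: read the wrist's pose just before it. camera_params takes no time and is no camera call.
- manip.finish_job(): hands the job in; it is judged then, once.
Trained networks look in the newest picture that a camera, given by its name, has taken for a name from the list of things; names that differ only in an ending like _2 or _b are one class to them, and where a whole thing is asked for, a point or a joint stands for the part that bears it (a point fixed in the world has none). Each returns a list of dicts, best first, with "confidence" (0 to 1); they miss things now and then, are a little off and sometimes report something else, mostly with a low value. They report only what shows in the picture. A call takes as long as a camera call.
- manip.spot_in(label, camera): "bbox" ([left, top, width, height] in pixels, round what is visible of it).
The state is a dict: "clock": time; "joint_pos": joint angles; "qvel": joint speeds; "joint_torque": joint torques, N m; "tcp_pos": TCP position; "eef_rot": TCP orientation; "force": force on the tool from outside, world axes, zero at the start; "wrist_torque": the same for the moment, N m; "finger_gap": opening from 0.0 (shut) to 1.0 (fully open); "grip_force": force on a finger pad.
Only numpy, scipy, OpenCV 4.12 (cv2) and the standard library are available. Lean on these libraries where they do the work, as an engineer would, in place of code of your own. Each camera call takes 0.05 s, during which the arm holds its last target. There are 200 camera calls.

## Working session

There is one attempt and no reset: what is moved stays moved. The work goes in short steps, Python scripts to look and compute and a tool call to move; the robot and the scene stay as the last step left them, time stands still between calls to the robot, and variables do not carry over. Pictures are saved under pics/ and viewed, at most 10 in all, crops included, and the job is handed in when it is done.

Besides the shell and the picture viewer there is one more tool, called after "Emit:" as a command line: name --argument value ..., lists and objects as JSON in quotes. send_rows: Moves the arm, as the interface text tells. Its arguments: {"type":"object","properties":{"targets":{"type":"array","items":{"type":"object","properties":{"claw":{"type":"number"},"dx":{"type":"number"},"dy":{"type":"number"},"dz":{"type":"number"},"spin":{"type":"number"}}}},"grip_force":{"type":"number"}},"required":["targets"]}

```bash
mkdir -p pics
cat > h.py <<'E'
from plant import manip
import numpy as np, cv2
from scipy.spatial.transform import Rotation as R
def T_wc(cam,st=None):
    p=manip.camera_params(cam)
    if 'world_to_cam' in p: return np.array(p['intrinsics']),np.linalg.inv(np.array(p['world_to_cam']))
    st=st or manip.get_state(); T=np.eye(4); T[:3,:3]=R.from_rotvec(st['eef_rot']).as_matrix(); T[:3,3]=st['tcp_pos']
    return np.array(p['intrinsics']),T@np.array(p['T_tool_cam'])
def cloud(cam,st,d):
    K,T=T_wc(cam,st); v,u=np.mgrid[:d.shape[0],:d.shape[1]]
    P=np.stack([(u-K[0,2])/K[0,0]*d,-(v-K[1,2])/K[1,1]*d,-d],-1)
    W=P@T[:3,:3].T+T[:3,3]; W[d==0]=np.nan; return W
def snap(cam,name=None):
    st=manip.get_state(); im,d=manip.read_camera(cam)
    if name: cv2.imwrite('pics/'+name+'.png',im[...,::-1])
    return st,im,d,cloud(cam,st,d)
E
python3 - <<'E'
from h import *
st,im,d,W=snap('top','top0')
print(st['clock'],manip.camera_params('top').keys(),manip.camera_params('wrist'))
np.save('Wtop.npy',W)
for n in ['nest_plate','long_cover_mid','short_cover_mid','long_cover_rib','short_cover_rib','bottle','tape_roll','loupe','long_clip','long_bed','short_bed']:
    for r in manip.spot_in(n,'top')[:2]:
        b=r['bbox']; x,y=int(b[0]+b[2]/2),int(b[1]+b[3]/2)
        print(n,np.round(b),round(r['confidence'],2),np.round(W[min(y,399),min(x,639)],3))
E
```

```text
0.0 dict_keys(['intrinsics', 'world_to_cam']) {'intrinsics': array([[290.52676235,   0.        , 314.41365211],
       [  0.        , 290.52676235, 196.10266861],
       [  0.        ,   0.        ,   1.        ]]), 'T_tool_cam': array([[ 8.55693275e-04,  9.73462645e-01,  2.28844372e-01,
         6.55129118e-02],
       [ 9.99999518e-01, -9.43088450e-04,  2.72536806e-04,
        -8.11732577e-04],
       [ 4.81124884e-04,  2.28844028e-01, -9.73462983e-01,
        -8.29164578e-02],
       [ 0.00000000e+00,  0.00000000e+00,  0.00000000e+00,
         1.00000000e+00]])}
nest_plate [272. 162.  90.  87.] 0.92 [0.535 0.014 0.013]
long_cover_mid [204. 196.  30.  54.] 0.78 [0.473 0.294 0.011]
short_cover_mid [444. 208.  31.  41.] 0.57 [ 0.477 -0.398  0.008]
long_cover_rib [201. 196.  32.  56.] 0.81 [0.473 0.3   0.008]
short_cover_rib [446. 209.  31.  44.] 0.87 [ 0.471 -0.403  0.01 ]
bottle [224. 128.  29.  38.] 0.63 [0.65  0.223 0.175]
tape_roll [366. 156.  37.  31.] 0.63 [ 0.644 -0.18  -0.003]
tape_roll [326. 173.  17.  35.] 0.59 [ 0.573 -0.034  0.036]
loupe [425. 236.  14.  12.] 0.61 [ 0.432 -0.312  0.025]
loupe [444. 206.  34.  46.] 0.42 [ 0.474 -0.4    0.012]
long_bed [287. 185.  23.  40.] 0.8 [0.53  0.068 0.032]
long_bed [424. 237.  14.  12.] 0.34 [ 0.432 -0.308  0.029]
short_bed [322. 175.  21.  32.] 0.81 [ 0.57  -0.028  0.038]
```

View pics/top0.png

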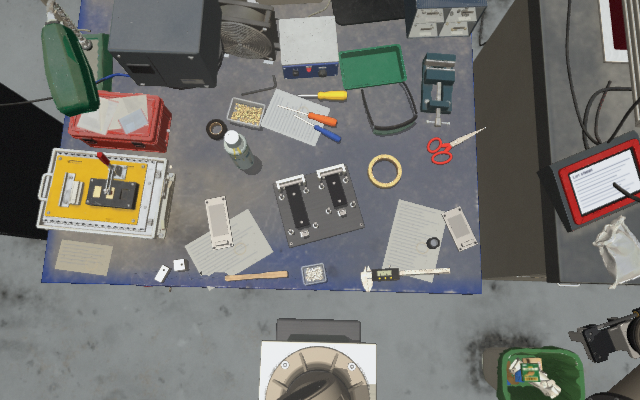

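```bash
python3 - <<'E'
from h import *
W=np.load('Wtop.npy'); st=manip.get_state()
print(R.from_rotvec(st['eef_rot']).as_matrix().round(3), st['tcp_pos'])
for n,(x,y,w,h) in dict(nest=(268,158,98,94),long=(198,190,45,64),short=(438,200,45,56)).items():
    P=W[y:y+h,x:x+w].reshape(-1,3); P=P[np.isfinite(P).all(1)]
    lo=.005
    m=P[P[:,2]>lo][:,:2]; r=cv2.minAreaRect((m*1000).astype(np.float32)); print(n,len(m),r)
E
cd pics; python3 -c "
import cv2;i=cv2.imread('top0.png')[150:270,190:490];cv2.imwrite('top0c.png',cv2.resize(i,(780,312),interpolation=3))"
```

```text
[[ 0.946  0.324  0.   ]
 [ 0.324 -0.946  0.   ]
 [ 0.    -0.    -1.   ]] [ 0.21859691 -0.63859589  0.30268041]
nest 5626 ((538.0131225585938, 14.737457275390625), (276.396484375, 287.4769287109375), 1.617161750793457)
long 1233 ((478.52178955078125, 292.77923583984375), (187.46763610839844, 128.4778594970703), 3.6203904151916504)
short 978 ((479.6117858886719, -392.4550476074219), (160.5889129638672, 128.34283447265625), 1.376512050628662)
```

View pics/top0c.png

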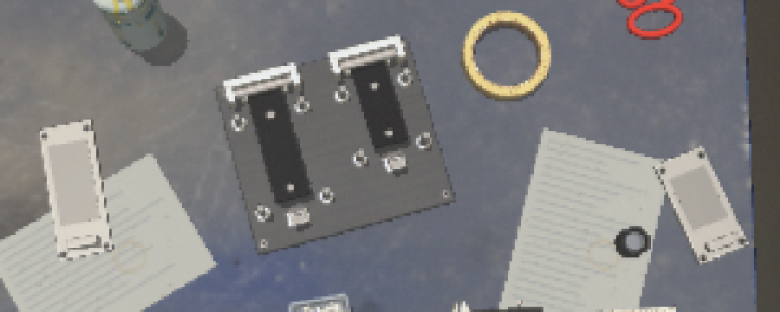

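Emit:
send_rows --targets '[{"claw": 0.6, "dx": 0.04, "dy": -0.018, "dz": 0.0, "spin": 0}, {"claw": 0.6, "dx": 0.08, "dy": -0.036, "dz": 0.01, "spin": 0}, {"claw": 0.6, "dx": 0.12, "dy": -0.055, "dz": 0.02, "spin": 0}, {"claw": 0.6, "dx": 0.165, "dy": -0.075, "dz": 0.03, "spin": 0}, {"claw": 0.6, "dx": 0.21, "dy": -0.095, "dz": 0.05, "spin": 0}, {"claw": 0.6, "dx": 0.255, "dy": -0.115, "dz": 0.06, "spin": 0}, {"claw": 0.6, "dx": 0.295, "dy": -0.133, "dz": 0.06, "spin": 0}, {"claw": 0.6, "dx": 0.323, "dy": -0.147, "dz": 0.06, "spin": 0}]' --grip_force 30

```text
clock: 1.4
tcp_pos: [0.4791, -0.3919, 0.2423]
eef_rot: [-3.097, -0.52, -0.001]
force: [-0.2, -0.2, 0.6]
finger_gap: 0.801
grip_force: 0.0
```

```bash
cat >> h.py <<'E'
def axes(st): return R.from_rotvec(st['eef_rot']).as_matrix()
def cover(W,c,rad=.11,zlo=.004,zhi=.012):
    """rect fit of the upper face near c -> centre, length, width, long-axis angle; rib xy"""
    c=np.array(c); near=np.linalg.norm(W[...,:2]-c,axis=-1)<rad
    m=(near&(W[...,2]>zlo)&(W[...,2]<zhi+.014)).astype(np.uint8)
    m=cv2.morphologyEx(m,cv2.MORPH_OPEN,np.ones((5,5)))
    n,l,s,_=cv2.connectedComponentsWithStats(m); k=1+np.argmax(s[1:,4]); q=W[l==k]
    r=cv2.minAreaRect((q[:,:2]*1000).astype(np.float32)); rib=q[q[:,2]>zhi+.003]
    return r,np.median(q[:,2]),len(q),np.median(rib,axis=0) if len(rib) else None,len(rib)
E
python3 - <<'E'
from h import *
st,im,d,W=snap('wrist','w1'); np.save('w1.npy',W)
print(st['clock'],st['tcp_pos'],axes(st)[:2,0],st['finger_gap'],st['force'])
print(cover(W,(.477,-.395)))
for n in ['short_cover_mid','short_cover_rib','loupe']:
    for r in manip.spot_in(n,'wrist')[:1]:
        b=r['bbox']; x,y=int(b[0]+b[2]/2),int(b[1]+b[3]/2); print(n,np.round(b),round(r['confidence'],2),W[y,x].round(3))
E
```

```text
1.4 [ 0.47909453 -0.39188919  0.24233146] [0.94519098 0.32651736] 0.8014230842173617 [-0.15846181 -0.1677084   0.64808725]
(((475.2859191894531, -397.1329345703125), (119.85295867919922, 60.05881118774414), 23.905254364013672), np.float64(0.009219426263523456), 5571, array([ 0.43440723, -0.41534767,  0.02258221]), 330)
short_cover_mid [288. 139.  60. 108.] 0.72 [ 0.475 -0.396  0.009]
short_cover_rib [286. 138.  61. 107.] 0.67 [ 0.477 -0.393  0.011]
loupe [217. 194.  38.  34.] 0.64 [ 0.432 -0.318  0.026]
```

View pics/w1.png

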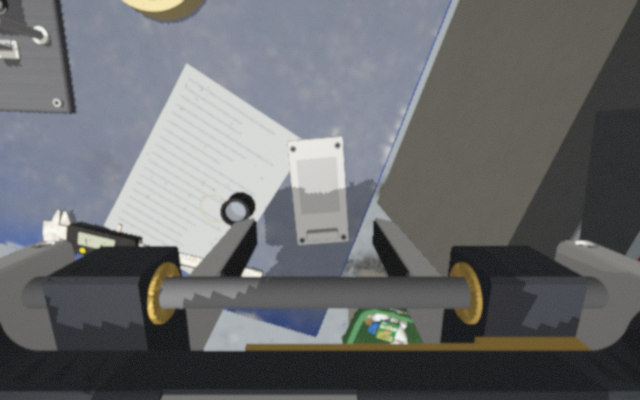

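Emit:
send_rows --targets '[{"claw": 0.6, "dx": -0.0053, "dy": 0.0037, "dz": 0.03, "spin": -0.085}, {"claw": 0.6, "dx": -0.0053, "dy": 0.0037, "dz": 0.07, "spin": -0.085}, {"claw": 0.6, "dx": -0.0053, "dy": 0.0037, "dz": 0.11, "spin": -0.085}, {"claw": 0.6, "dx": -0.0053, "dy": 0.0037, "dz": 0.135, "spin": -0.085}, {"claw": 0.6, "dx": -0.0053, "dy": 0.0037, "dz": 0.1415, "spin": -0.085}, {"claw": 0.6, "dx": -0.0053, "dy": 0.0037, "dz": 0.1415, "spin": -0.085}, {"claw": 0.0, "dx": -0.0053, "dy": 0.0037, "dz": 0.1415, "spin": -0.085}, {"claw": 0.0, "dx": -0.0053, "dy": 0.0037, "dz": 0.1415, "spin": -0.085}]' --grip_force 40

```text
clock: 2.4
tcp_pos: [0.4732, -0.4009, 0.1029]
eef_rot: [3.073, 0.646, 0.002]
force: [-1.4, 2.2, 2.0]
finger_gap: 0.667
grip_force: 0.8
```

Emit:
send_rows --targets '[{"claw": 0.0, "dx": 0, "dy": 0, "dz": 0, "spin": 0}, {"claw": 0.0, "dx": 0, "dy": 0, "dz": 0, "spin": 0}, {"claw": 0.0, "dx": 0, "dy": 0, "dz": -0.02, "spin": 0}, {"claw": 0.0, "dx": 0, "dy": 0, "dz": -0.05, "spin": 0}, {"claw": 0.0, "dx": 0, "dy": 0, "dz": -0.08, "spin": 0}, {"claw": 0.0, "dx": 0, "dy": 0, "dz": -0.11, "spin": 0}, {"claw": 0.0, "dx": 0, "dy": 0, "dz": -0.14, "spin": 0}, {"claw": 0.0, "dx": 0, "dy": 0, "dz": -0.15, "spin": 0}]'

```text
clock: 3.2
tcp_pos: [0.4735, -0.4008, 0.255]
eef_rot: [3.071, 0.646, 0.005]
force: [0.9, -0.1, -0.7]
finger_gap: 0.626
grip_force: 40.0
```

Run:
```python
from h import *
st=manip.get_state(); print(st['clock'],st['tcp_pos'],np.degrees(np.arctan2(*axes(st)[[1,0],0])),st['finger_gap']*94,st['grip_force'],st['force'])
```

```text
3.2 [ 0.47353587 -0.40075412  0.25501938] 23.757973864358128 58.80363673580496 39.99925196170807 [ 0.90470571 -0.08586216 -0.73420019]
```

Emit:
send_rows --targets '[{"claw": 0.0, "dx": 0.012, "dy": -0.032, "dz": -0.01, "spin": 0.03}, {"claw": 0.0, "dx": 0.028, "dy": -0.075, "dz": -0.02, "spin": 0.06}, {"claw": 0.0, "dx": 0.044, "dy": -0.118, "dz": -0.02, "spin": 0.1}, {"claw": 0.0, "dx": 0.06, "dy": -0.16, "dz": -0.02, "spin": 0.138}, {"claw": 0.0, "dx": 0.075, "dy": -0.2, "dz": -0.02, "spin": 0.138}, {"claw": 0.0, "dx": 0.085, "dy": -0.225, "dz": -0.02, "spin": 0.138}, {"claw": 0.0, "dx": 0.085, "dy": -0.225, "dz": -0.02, "spin": 0.138}, {"claw": 0.0, "dx": 0.085, "dy": -0.225, "dz": -0.02, "spin": 0.138}]'

```text
clock: 4.0
tcp_pos: [0.4598, -0.1599, 0.2712]
eef_rot: [3.111, 0.435, 0.0]
force: [-1.0, -0.6, -0.7]
finger_gap: 0.626
grip_force: 40.0
```

Run:
```python
from h import *
st,im,d,W=snap('wrist','w2'); np.save('w2.npy',W)
print(st['clock'],st['tcp_pos'],np.degrees(np.arctan2(*axes(st)[[1,0],0])),st['finger_gap']*94)
for n in ['nest_plate','long_bar','short_bar','long_clip','short_clip','short_bed','long_bed']:
    for r in manip.spot_in(n,'wrist')[:1]:
        b=r['bbox']; x,y=int(b[0]+b[2]/2),int(b[1]+b[3]/2); print(n,np.round(b),round(r['confidence'],2),W[y,x].round(3))
near=(W[...,0]>.37)&(W[...,0]<.72)&(W[...,1]>-.16)&(W[...,1]<.2)
m=near&(W[...,2]>.006)&(W[...,2]<.08); m[:,260:]&=False
q=W[m]; print(cv2.minAreaRect((q[:,:2]*1000).astype(np.float32)),len(q))
```

```text
4.0 [ 0.45983032 -0.15989752  0.27116216] 15.91961075142747 58.86755242693037
nest_plate [ 54.   1. 234. 168.] 0.92 [0.523 0.025 0.011]
long_bar [ 51.   0. 236. 170.] 0.96 [0.524 0.028 0.009]
short_bar [ 55.   0. 232. 168.] 0.87 [0.524 0.025 0.011]
long_clip [116. 135.  28.  21.] 0.7 [0.451 0.043 0.04 ]
short_clip [224. 111.  23.  17.] 0.91 [ 0.508 -0.058  0.039]
short_bed [208.   5.  52.  96.] 0.61 [ 0.572 -0.041  0.033]
long_bed [ 93.   2.  49. 129.] 0.87 [0.526 0.071 0.033]
((520.2665405273438, 19.174774169921875), (177.77137756347656, 207.36175537109375), 16.735349655151367) 29993
```

View pics/w2.png

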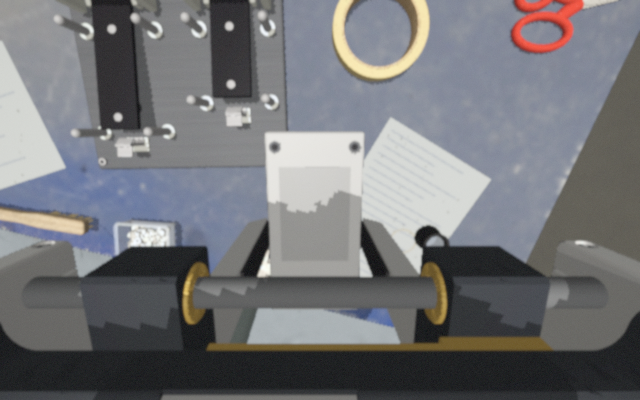

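Run:
```python
from h import *
W=np.load('w2.npy')
near=(W[...,0]>.37)&(W[...,0]<.72)&(W[...,1]>-.16)&(W[...,1]<.2); near[:,262:]|=False
m=(near&(W[...,2]>.040)&(W[...,2]<.07)); m[130:]&=True; m[:, 290:]=False
n,l,s,c=cv2.connectedComponentsWithStats(m.astype(np.uint8))
for k in range(1,n):
    if s[k,4]<6: continue
    q=W[l==k]; z=q[:,2].max(); t=q[q[:,2]>z-.005]
    print(s[k,:5],q.mean(0).round(4),'top',t.mean(0).round(4),len(t))
# plate edges
a=np.radians(16.7); ex=np.array([np.cos(a),np.sin(a)]); ey=np.array([-ex[1],ex[0]])
p=near&(W[...,2]>.006)&(W[...,2]<.014); p[:,290:]=False
q=W[p][:,:2]; X=q@ex; Y=q@ey
print('plate X',np.percentile(X,[.2,1,99.8]),'Y',np.percentile(Y,[.2,1,99,99.8]))
# line fits per edge
b=np.array([[y,X[(abs(Y-y)<.003)].min()] for y in np.arange(Y.min()+.01,Y.max()-.01,.006)])
print('bottom slope',np.polyfit(b[:,0],b[:,1],1),b[:,1].std())
for f,nm in((np.max,'left'),(np.min,'right')):
    e=np.array([[x,f(Y[abs(X-x)<.003])] for x in np.arange(X.min()+.01,X.max()-.02,.006)])
    print(nm,np.polyfit(e[:,0],e[:,1],1),np.median(e[:,1]),e[:,1].std())
```

```text
[54  0 11  3 20] [0.5693 0.1246 0.0421] top [0.5693 0.1247 0.0422] 19
[258  11  10  14 104] [ 0.6069 -0.0657  0.0476] top [ 0.6073 -0.0654  0.0489] 79
[181  13  12  13 115] [0.586  0.0034 0.0471] top [0.5863 0.0044 0.0491] 69
[ 54  15  17  13 142] [0.5515 0.1176 0.0467] top [0.5515 0.1184 0.0491] 81
[131  14  14  13 122] [0.5724 0.048  0.0472] top [0.5726 0.0486 0.0492] 80
[212  81  40  17 394] [ 0.5342 -0.0491  0.041 ] top [ 0.5342 -0.0491  0.041 ] 394
[261  94  11  11  91] [ 0.5359 -0.0878  0.0535] top [ 0.5361 -0.0871  0.056 ] 68
[187  96  14  10 115] [ 0.515  -0.0187  0.0523] top [ 0.515  -0.0178  0.0559] 69
[ 99 108  41  22 596] [0.4728 0.0572 0.0413] top [0.4728 0.0572 0.0413] 596
[225 111  16   5  52] [ 0.5131 -0.0561  0.041 ] top [ 0.5131 -0.0561  0.041 ] 52
[229 122  13   5  28] [ 0.5031 -0.0602  0.0406] top [ 0.5031 -0.0602  0.0406] 28
[ 71 129  20   9 156] [0.452  0.0868 0.051 ] top [0.4518 0.0879 0.0562] 66
[144 128  16   9 127] [0.4732 0.0171 0.0516] top [0.4729 0.0183 0.0561] 63
[115 142  16   5  51] [0.4498 0.05   0.0411] top [0.4498 0.05   0.0411] 51
[118 151  10   6  22] [0.4391 0.05   0.0405] top [0.4391 0.05   0.0405] 22
[127 154   6   3   9] [0.4405 0.0416 0.0408] top [0.4405 0.0416 0.0408] 9
plate X [0.41554131 0.41698815 0.59146362] Y [-0.25317846 -0.25204786 -0.03058544 -0.02865564]
bottom slope [-0.096676    0.40566718] 0.011523966164116455
left [-0.00828197 -0.02456794] -0.02833736168427684 0.001696900831544881
right [-0.16828644 -0.16434216] -0.2531513393345424 0.010621388881802796
```

Run:
```python
from h import *
W=np.load('w2.npy'); a=np.radians(16.95); ex=np.array([np.cos(a),np.sin(a)]); ey=np.array([-ex[1],ex[0]])
t=np.array([.45983,-.15990])
V=W[125:215,250:380]; m=(V[...,2]>.155)&(V[...,2]<.2); q=V[m]; d=q[:,:2]-t
print('z',np.median(q[:,2]),np.percentile(q[:,2],[5,95]))
a2=np.radians(15.92); fx=np.array([np.cos(a2),np.sin(a2)]); fy=np.array([-fx[1],fx[0]])
X,Y=d@fx,d@fy; print('front',np.percentile(X,[98,99.8]),'sides',np.percentile(Y,[.3,50,99.7]))
# z vs X tilt, side slopes
print('tilt',np.polyfit(X,q[:,2],1))
for f in (np.min,np.max):
    e=np.array([[x,f(Y[abs(X-x)<.002])] for x in np.arange(.01,X.max()-.006,.004)]); print(np.polyfit(e[:,0],e[:,1],1),e[:,1].std())
```

```text
z 0.17744781348802427 [0.1762977  0.17848938]
front [0.06245764 0.0630562 ] sides [-0.02878262  0.00107431  0.03057287]
tilt [-0.00918267  0.17778179]
[ 0.00130162 -0.02886445] 0.0002188281812957563
[0.01198051 0.03023317] 0.0003303482209883472
```

Emit:
send_rows --targets '[{"claw": 0.0, "dx": 0.025, "dy": -0.018, "dz": 0.0, "spin": 0}, {"claw": 0.0, "dx": 0.055, "dy": -0.04, "dz": 0.01, "spin": -0.011}, {"claw": 0.0, "dx": 0.085, "dy": -0.062, "dz": 0.03, "spin": -0.011}, {"claw": 0.0, "dx": 0.11, "dy": -0.079, "dz": 0.05, "spin": -0.011}, {"claw": 0.0, "dx": 0.1185, "dy": -0.0849, "dz": 0.08, "spin": -0.011}, {"claw": 0.0, "dx": 0.1185, "dy": -0.0849, "dz": 0.1, "spin": -0.011}, {"claw": 0.0, "dx": 0.1185, "dy": -0.0849, "dz": 0.1, "spin": -0.011}, {"claw": 0.0, "dx": 0.1185, "dy": -0.0849, "dz": 0.1, "spin": -0.011}]'

```text
clock: 5.2
tcp_pos: [0.5507, -0.0462, 0.1715]
eef_rot: [-3.109, -0.45, 0.001]
force: [1.1, 0.3, -0.1]
finger_gap: 0.627
grip_force: 40.0
```

```bash
cat > look.py <<'E'
import sys
from h import *
st,im,d,W=snap('wrist',sys.argv[1]); np.save(sys.argv[1]+'.npy',W)
sx,sy=(.5722,-.0381) if sys.argv[2]=='s' else (.5232,.0717)
a=np.radians(16.95); ex=np.array([np.cos(a),np.sin(a)]); ey=np.array([-ex[1],ex[0]]); s=np.array([sx,sy])
t=np.array(st['tcp_pos']); print('clock',st['clock'],'tcp local mm',1e3*(t[:2]-s)@ex,1e3*(t[:2]-s)@ey,'z',t[2],'yaw-nest',np.degrees(np.arctan2(*axes(st)[[1,0],0]))-16.95,'gap',st['finger_gap']*94,'F',st['force'].round(1) if hasattr(st['force'],'round') else st['force'])
L=np.dstack([(W[...,:2]-s)@ex,(W[...,:2]-s)@ey,W[...,2]])*1e3
np.save(sys.argv[1]+'_L.npy',L)
# plate surface along the centreline / edges
for x in range(-80,80,8):
    m=(abs(L[...,0]-x)<2)&(abs(L[...,1])<34)&(L[...,2]>26)&(L[...,2]<90)
    q=L[m]
    if len(q)>8: print(x,len(q),'z med %.1f'%np.median(q[:,2]),'y %.1f %.1f'%tuple(np.percentile(q[:,1],[1,99])))
E
python3 look.py w3 s
```

```text
clock 5.2 tcp local mm -22.947737534089086 -1.5047885756717927 z 0.1714646653806673 yaw-nest -0.4896733183781805 gap 58.93995439399018 F [ 1.1  0.3 -0.1]
-80 31 z med 77.5 y -29.6 28.7
-56 34 z med 77.2 y -30.5 29.2
-48 516 z med 77.7 y -30.1 33.2
-40 512 z med 77.9 y -29.8 28.2
-32 545 z med 77.9 y -30.0 28.7
-24 588 z med 78.0 y -30.1 28.6
-16 656 z med 78.0 y -33.3 30.4
-8 574 z med 77.9 y -29.8 28.2
0 588 z med 77.8 y -29.9 28.4
8 616 z med 77.8 y -29.9 28.3
16 623 z med 77.8 y -30.0 28.3
24 656 z med 77.6 y -30.1 28.3
32 658 z med 77.6 y -29.7 28.3
40 434 z med 77.2 y -30.1 27.6
48 250 z med 40.2 y -33.5 33.8
56 559 z med 42.3 y -33.5 33.5
64 604 z med 40.9 y -33.2 33.3
72 239 z med 40.6 y -32.9 32.8
```

View pics/w3.png

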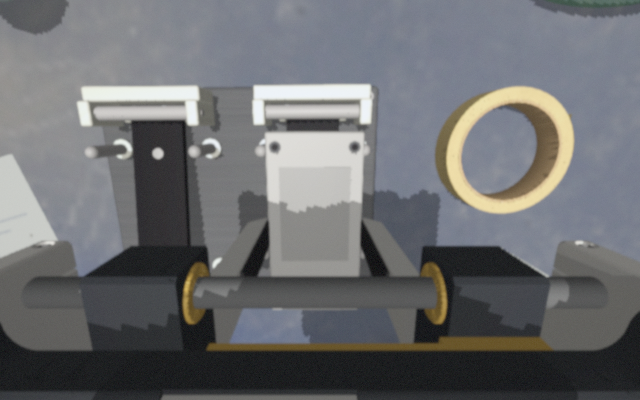

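Emit:
send_rows --targets '[{"claw": 0.0, "dx": 0, "dy": -0.0008, "dz": 0.01, "spin": -0.007}, {"claw": 0.0, "dx": 0, "dy": -0.0008, "dz": 0.02, "spin": -0.007}, {"claw": 0.0, "dx": 0, "dy": -0.0008, "dz": 0.026, "spin": -0.007}, {"claw": 0.0, "dx": 0, "dy": -0.0008, "dz": 0.026, "spin": -0.007}, {"claw": 0.0, "dx": 0, "dy": -0.0008, "dz": 0.026, "spin": -0.007}, {"claw": 0.3, "dx": 0, "dy": -0.0008, "dz": 0.026, "spin": -0.007}, {"claw": 0.4, "dx": 0, "dy": -0.0008, "dz": 0.026, "spin": -0.007}, {"claw": 0.5, "dx": 0, "dy": -0.0008, "dz": 0.026, "spin": -0.007}]' --grip_force 10

```text
clock: 6.05
tcp_pos: [0.5507, -0.0452, 0.1455]
eef_rot: [3.107, 0.461, 0.001]
force: [-0.4, -0.0, -0.7]
finger_gap: 0.736
grip_force: 0.0
```

```bash
python3 look.py w4 s
```

```text
clock 6.05 tcp local mm -22.668801094538654 -0.46839306373767087 z 0.14551549583734072 yaw-nest -0.06426792832586159 gap 69.21732850702195 F [-0.4 -0.  -0.7]
-48 650 z med 50.6 y -33.2 33.6
-40 532 z med 49.2 y -29.2 29.8
-32 548 z med 47.8 y -29.0 29.6
-24 539 z med 46.3 y -29.3 29.6
-16 545 z med 44.7 y -29.0 29.7
-8 552 z med 43.2 y -28.9 29.4
0 536 z med 41.6 y -29.0 29.5
8 560 z med 40.1 y -29.0 29.3
16 565 z med 38.5 y -28.7 29.2
24 599 z med 36.9 y -33.3 33.5
32 583 z med 35.3 y -33.6 30.2
40 436 z med 33.6 y -28.3 29.6
48 308 z med 39.9 y -33.7 33.7
56 788 z med 42.4 y -33.0 33.5
64 786 z med 40.8 y -33.1 33.2
72 257 z med 40.6 y -32.7 33.0
```

Emit:
send_rows --targets '[{"claw": 0.5, "dx": 0, "dy": 0, "dz": 0.012, "spin": 0}, {"claw": 0.5, "dx": 0, "dy": 0, "dz": 0.012, "spin": 0}, {"claw": 0.0, "dx": 0, "dy": 0, "dz": 0.012, "spin": 0}, {"claw": 0.0, "dx": 0, "dy": 0, "dz": 0.012, "spin": 0}, {"claw": 0.0, "dx": 0, "dy": 0, "dz": 0.012, "spin": 0}, {"claw": 0.0, "dx": 0.004, "dy": 0, "dz": 0.0128, "spin": 0}, {"claw": 0.0, "dx": 0.009, "dy": 0, "dz": 0.0137, "spin": 0}, {"claw": 0.0, "dx": 0.014, "dy": 0, "dz": 0.0147, "spin": 0}]' --grip_force 15

```text
clock: 6.9
tcp_pos: [0.5644, -0.0409, 0.1305]
eef_rot: [-3.107, -0.461, -0.001]
force: [0.1, 0.5, -1.9]
finger_gap: 0.635
grip_force: 15.0
```

Emit:
send_rows --targets '[{"claw": 0.0, "dx": 0.003, "dy": 0, "dz": 0.0006, "spin": 0}, {"claw": 0.0, "dx": 0.005, "dy": 0, "dz": 0.001, "spin": 0}, {"claw": 0.0, "dx": 0.007, "dy": 0, "dz": 0.0014, "spin": 0}, {"claw": 0.0, "dx": 0.009, "dy": 0, "dz": 0.0018, "spin": 0}, {"claw": 0.0, "dx": 0.009, "dy": 0, "dz": 0.0018, "spin": 0}, {"claw": 0.0, "dx": 0.009, "dy": 0, "dz": 0.0018, "spin": 0}, {"claw": 0.0, "dx": 0.009, "dy": 0, "dz": 0.0018, "spin": 0}, {"claw": 0.0, "dx": 0.009, "dy": 0, "dz": 0.0018, "spin": 0}]'

```text
clock: 7.7
tcp_pos: [0.5709, -0.0389, 0.1284]
eef_rot: [3.107, 0.461, -0.006]
force: [-11.2, -1.9, 5.7]
finger_gap: 0.639
grip_force: 15.0
```

```bash
python3 look.py w5 s; python3 -c "
from h import *
L=np.load('w5_L.npy'); q=L[(abs(L[...,1])<17)&(L[...,0]<-20)&(L[...,0]>-75)&(L[...,2]>54)]; print(len(q),q.mean(0) if len(q) else 0)"
```

```text
clock 7.7 tcp local mm -1.4976447354750637 -0.41560919805442065 z 0.12838341505304318 yaw-nest -0.08313541148617531 gap 60.03022233295375 F [-11.2  -1.9   5.7]
-72 120 z med 40.0 y -7.4 8.3
-64 42 z med 38.5 y -7.1 8.3
-56 203 z med 50.5 y -28.3 29.2
-48 224 z med 50.4 y -33.8 33.7
-40 372 z med 62.4 y -17.0 17.8
-24 613 z med 45.2 y -28.8 30.2
-16 623 z med 44.0 y -28.7 29.5
-8 801 z med 42.8 y -29.6 30.4
0 872 z med 41.5 y -29.7 30.5
8 1126 z med 40.3 y -33.8 33.8
16 637 z med 38.1 y -28.8 29.5
24 686 z med 36.8 y -32.7 33.1
32 672 z med 35.3 y -33.6 31.4
40 614 z med 33.7 y -28.3 29.9
48 637 z med 32.8 y -33.6 33.7
56 961 z med 42.3 y -33.2 33.6
64 830 z med 40.9 y -33.5 33.2
72 362 z med 40.8 y -33.3 33.5
525 [-41.12247875  -0.0876103   62.48952618]
```

View pics/w5.png

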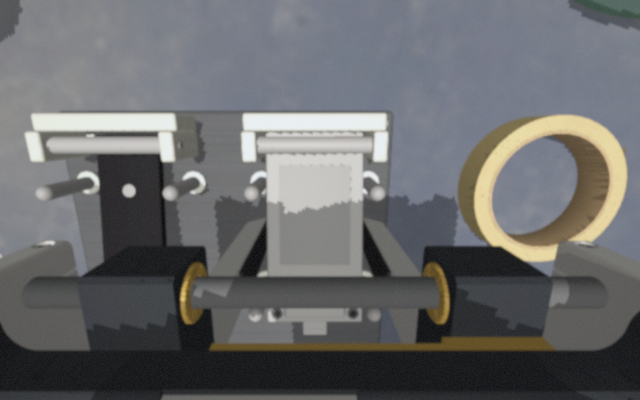

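Emit:
send_rows --targets '[{"claw": 0.5, "dx": -0.002, "dy": 0, "dz": 0, "spin": 0}, {"claw": 0.5, "dx": -0.002, "dy": 0, "dz": -0.005, "spin": 0}, {"claw": 0.5, "dx": -0.003, "dy": 0, "dz": -0.035, "spin": 0}, {"claw": -1, "dx": -0.02, "dy": 0, "dz": -0.055, "spin": 0}, {"claw": -1, "dx": -0.0433, "dy": -0.0004, "dz": -0.055, "spin": 0}, {"claw": -1, "dx": -0.0433, "dy": -0.0004, "dz": -0.055, "spin": 0}, {"claw": -1, "dx": -0.0433, "dy": -0.0004, "dz": -0.055, "spin": 0}, {"claw": -1, "dx": -0.0433, "dy": -0.0004, "dz": -0.055, "spin": 0}]'

```text
clock: 8.55
tcp_pos: [0.5317, -0.0504, 0.1838]
eef_rot: [-3.107, -0.462, -0.001]
force: [0.8, -0.0, -0.1]
finger_gap: 0.359
grip_force: 0.0
```

Emit:
send_rows --targets '[{"claw": -1, "dx": 0, "dy": 0, "dz": 0.01, "spin": 0}, {"claw": -1, "dx": 0, "dy": 0, "dz": 0.02, "spin": 0}, {"claw": -1, "dx": 0, "dy": 0, "dz": 0.025, "spin": 0}, {"claw": -1, "dx": 0, "dy": 0, "dz": 0.03, "spin": 0}, {"claw": -1, "dx": 0, "dy": 0, "dz": 0.034, "spin": 0}, {"claw": -1, "dx": 0, "dy": 0, "dz": 0.038, "spin": 0}, {"claw": -1, "dx": 0, "dy": 0, "dz": 0.042, "spin": 0}, {"claw": -1, "dx": 0, "dy": 0, "dz": 0.042, "spin": 0}]'

```text
clock: 9.35
tcp_pos: [0.5304, -0.051, 0.141]
eef_rot: [3.108, 0.461, -0.002]
force: [-4.1, -1.6, 6.4]
finger_gap: 0.006
grip_force: 3.2
```

Emit:
send_rows --targets '[{"claw": -1, "dx": 0, "dy": 0, "dz": 0.001, "spin": 0}, {"claw": -1, "dx": 0, "dy": 0, "dz": 0.002, "spin": 0}, {"claw": -1, "dx": 0, "dy": 0, "dz": 0.003, "spin": 0}, {"claw": -1, "dx": 0, "dy": 0, "dz": 0.004, "spin": 0}, {"claw": -1, "dx": 0, "dy": 0, "dz": 0.005, "spin": 0}, {"claw": -1, "dx": 0, "dy": 0, "dz": 0.006, "spin": 0}, {"claw": -1, "dx": 0, "dy": 0, "dz": 0.006, "spin": 0}, {"claw": -1, "dx": 0, "dy": 0, "dz": 0.006, "spin": 0}]'

```text
clock: 10.15
tcp_pos: [0.5302, -0.0512, 0.1368]
eef_rot: [3.107, 0.46, -0.003]
force: [-17.3, -3.0, 41.7]
finger_gap: 0.004
grip_force: 21.2
```

Emit:
send_rows --targets '[{"claw": -1, "dx": 0, "dy": 0, "dz": -0.01, "spin": 0}, {"claw": -0.5, "dx": 0, "dy": 0, "dz": -0.04, "spin": 0}, {"claw": 0.6, "dx": -0.01, "dy": -0.0, "dz": -0.08, "spin": 0}, {"claw": 0.6, "dx": -0.03, "dy": -0.03, "dz": -0.11, "spin": 0}, {"claw": 0.6, "dx": -0.05, "dy": -0.06, "dz": -0.13, "spin": 0}, {"claw": 0.6, "dx": -0.05, "dy": -0.08, "dz": -0.13, "spin": 0}, {"claw": 0.6, "dx": -0.05, "dy": -0.08, "dz": -0.13, "spin": 0}, {"claw": 0.6, "dx": -0.05, "dy": -0.08, "dz": -0.13, "spin": 0}]' --grip_force 40

```text
clock: 10.95
tcp_pos: [0.46, 0.0114, 0.2656]
eef_rot: [3.107, 0.462, 0.0]
force: [0.4, -0.3, 0.9]
finger_gap: 0.564
grip_force: 0.0
```

```bash
python3 look.py w6 s; python3 -c "
from h import *
L=np.load('w6_L.npy'); q=L[(abs(L[...,1])<17)&(L[...,0]<-20)&(L[...,0]>-56)&(L[...,2]>41.8)&(L[...,2]<70)]; print(len(q),q.mean(0) if len(q) else 0)
st=manip.get_state(); print(st['tcp_pos'],np.degrees(np.arctan2(*axes(st)[[1,0],0])))
W=np.load('w6.npy'); print(cover(W,(.478,.293),.12))"
```

```text
clock 10.95 tcp local mm -92.95330271132761 80.0375898885151 z 0.2655729174926951 yaw-nest -0.018167428566947308 gap 53.019868632955145 F [ 0.4 -0.3  0.9]
-72 60 z med 39.9 y -6.5 8.5
-64 49 z med 38.6 y -6.2 8.6
-56 190 z med 32.0 y -27.9 30.4
-48 239 z med 44.4 y -33.7 31.9
-40 242 z med 32.2 y -27.7 30.6
-32 228 z med 31.6 y -28.4 30.6
-24 227 z med 31.7 y -27.9 30.4
-16 227 z med 31.7 y -28.1 30.5
-8 231 z med 31.8 y -28.5 30.7
0 231 z med 31.9 y -27.8 30.6
8 230 z med 31.8 y -28.3 30.5
16 235 z med 31.8 y -28.4 30.6
24 311 z med 32.0 y -33.9 30.8
32 236 z med 31.8 y -28.9 30.1
40 256 z med 31.8 y -28.5 30.5
48 476 z med 32.7 y -33.2 31.6
56 276 z med 42.3 y -33.6 32.3
64 351 z med 40.7 y -32.7 33.0
72 98 z med 40.5 y -33.1 32.6
325 [-44.0998725    0.21161198  45.34368587]
[0.46004736 0.01092516 0.2653464 ] 16.87798311412541
(((473.06475830078125, 297.8721923828125), (150.33712768554688, 62.17416763305664), 12.99226188659668), np.float64(0.009264542119234276), 7861, array([0.41475539, 0.28146977, 0.02259367]), 343)
```

View pics/w6.png

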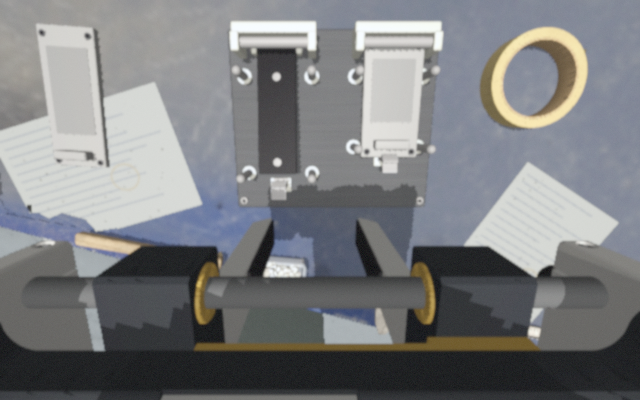

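Emit:
send_rows --targets '[{"claw": 0.6, "dx": 0.012, "dy": -0.034, "dz": 0.0, "spin": 0.05}, {"claw": 0.6, "dx": 0.028, "dy": -0.08, "dz": 0.0, "spin": 0.05}, {"claw": 0.6, "dx": 0.045, "dy": -0.127, "dz": 0.0, "spin": 0.05}, {"claw": 0.6, "dx": 0.062, "dy": -0.174, "dz": 0.0, "spin": 0.05}, {"claw": 0.6, "dx": 0.078, "dy": -0.22, "dz": 0.01, "spin": 0.05}, {"claw": 0.6, "dx": 0.095, "dy": -0.262, "dz": 0.015, "spin": 0.05}, {"claw": 0.6, "dx": 0.0954, "dy": -0.27, "dz": 0.015, "spin": 0.05}, {"claw": 0.6, "dx": 0.0954, "dy": -0.27, "dz": 0.015, "spin": 0.05}]'

```text
clock: 11.8
tcp_pos: [0.4726, 0.2984, 0.2494]
eef_rot: [-3.118, -0.386, 0.003]
force: [0.2, -1.1, -0.5]
finger_gap: 0.798
grip_force: 0.0
```

Run:
```python
from h import *
st,im,d,W=snap('wrist','w7')
manip.read_camera('top')  # settle
s2=manip.get_state()
for s in (st,s2): print(s['clock'],s['tcp_pos'],np.degrees(np.arctan2(*axes(s)[[1,0],0])),s['finger_gap']*94)
r=cover(W,(.473,.298),.12); print(r)
c=np.array(r[0][0])/1e3; rb=r[3][:2]; v=c-rb; print(np.linalg.norm(v),np.degrees(np.arctan2(v[1],v[0])))
m=(W[...,0]>.5)&(W[...,0]<.75)&(W[...,1]>.1)&(W[...,1]<.3)&(W[...,2]>.03)&(W[...,2]<.3); q=W[m]
print('bottle',len(q),np.nanpercentile(q,[2,50,98],axis=0).round(3) if len(q) else '')
```

```text
11.8 [0.47257357 0.29836975 0.24942699] 14.122567516045711 75.01564405931836
11.9 [0.47320476 0.29593279 0.25006904] 13.944847518547013 75.38033178999905
(((473.0638122558594, 298.22760009765625), (150.121337890625, 60.08053207397461), 13.277606964111328), np.float64(0.00915197041358401), 6788, array([0.4154339 , 0.28498081, 0.02250521]), 310)
0.05913276877689672 12.945122891474771
bottle 32059 [[0.5   0.124 0.04 ]
 [0.51  0.256 0.271]
 [0.64  0.29  0.29 ]]
```

Emit:
send_rows --targets '[{"claw": 0.6, "dx": 0.0005, "dy": -0.0023, "dz": 0.03, "spin": 0.0115}, {"claw": 0.6, "dx": 0.0005, "dy": -0.0023, "dz": 0.07, "spin": 0.0115}, {"claw": 0.6, "dx": 0.0005, "dy": -0.0023, "dz": 0.11, "spin": 0.0115}, {"claw": 0.6, "dx": 0.0005, "dy": -0.0023, "dz": 0.14, "spin": 0.0115}, {"claw": 0.6, "dx": 0.0005, "dy": -0.0023, "dz": 0.15, "spin": 0.0115}, {"claw": 0.6, "dx": 0.0005, "dy": -0.0023, "dz": 0.15, "spin": 0.0115}, {"claw": 0.6, "dx": 0.0005, "dy": -0.0023, "dz": 0.15, "spin": 0.0115}, {"claw": 0.0, "dx": 0.0005, "dy": -0.0023, "dz": 0.15, "spin": 0.0115}]' --grip_force 40

```text
clock: 12.7
tcp_pos: [0.4735, 0.2999, 0.1024]
eef_rot: [-3.119, -0.364, -0.004]
force: [0.5, 0.1, -0.1]
finger_gap: 0.744
grip_force: 0.0
```

Emit:
send_rows --targets '[{"claw": 0.0, "dx": 0, "dy": 0, "dz": 0, "spin": 0}, {"claw": 0.0, "dx": 0, "dy": 0, "dz": 0, "spin": 0}, {"claw": 0.0, "dx": 0, "dy": 0, "dz": 0, "spin": 0}, {"claw": 0.0, "dx": 0, "dy": 0, "dz": -0.03, "spin": 0}, {"claw": 0.0, "dx": 0, "dy": 0, "dz": -0.07, "spin": 0}, {"claw": 0.0, "dx": 0, "dy": 0, "dz": -0.11, "spin": 0}, {"claw": 0.0, "dx": 0, "dy": 0, "dz": -0.12, "spin": 0}, {"claw": 0.0, "dx": 0, "dy": 0, "dz": -0.12, "spin": 0}]'

```text
clock: 13.5
tcp_pos: [0.4732, 0.3001, 0.2225]
eef_rot: [-3.119, -0.365, -0.005]
force: [-0.0, -0.6, -2.4]
finger_gap: 0.627
grip_force: 40.0
```

Run:
```python
from h import *
st=manip.get_state(); manip.read_camera('top'); st=manip.get_state(); yaw=np.degrees(np.arctan2(*axes(st)[[1,0],0])); print(st['clock'],st['tcp_pos'],yaw,st['finger_gap']*94,st['grip_force'],st['force'])
a=np.radians(16.95); ex=np.array([np.cos(a),np.sin(a)]); s=np.array([.5232,.0717])
tgt=s-.020*ex; d=tgt-st['tcp_pos'][:2]; A=axes(st); print('dx,dy',d@A[:2,0],d@A[:2,1],'spin',-np.radians(16.95-yaw))
```

```text
13.55 [0.47262643 0.29956704 0.22081366] 13.349031352708996 58.883108503821944 39.99845087528229 [ 0.39202796  1.4242431  -2.88311913]
dx,dy -0.023363847588920662 0.2346431516127159 spin -0.0628487591563144
```

Emit:
send_rows --targets '[{"claw": 0.0, "dx": -0.003, "dy": 0.03, "dz": 0.0, "spin": -0.02}, {"claw": 0.0, "dx": -0.007, "dy": 0.075, "dz": 0.0, "spin": -0.04}, {"claw": 0.0, "dx": -0.012, "dy": 0.12, "dz": 0.0, "spin": -0.063}, {"claw": 0.0, "dx": -0.017, "dy": 0.165, "dz": 0.0, "spin": -0.063}, {"claw": 0.0, "dx": -0.021, "dy": 0.21, "dz": 0.01, "spin": -0.063}, {"claw": 0.0, "dx": -0.0234, "dy": 0.2346, "dz": 0.035, "spin": -0.063}, {"claw": 0.0, "dx": -0.0234, "dy": 0.2346, "dz": 0.05, "spin": -0.063}, {"claw": 0.0, "dx": -0.0234, "dy": 0.2346, "dz": 0.05, "spin": -0.063}]'

```text
clock: 14.35
tcp_pos: [0.5023, 0.065, 0.1674]
eef_rot: [-3.107, -0.461, 0.009]
force: [0.6, 1.1, -1.9]
finger_gap: 0.625
grip_force: 40.0
```

```bash
python3 look.py w8 l; python3 -c "
from h import *
L=np.load('w8_L.npy'); m=(L[...,2]>68)&(L[...,2]<90)&(abs(L[...,1])<31)&(L[...,0]>-40); q=L[m]; print('front',np.percentile(q[:,0],[99,99.8])); print(manip.get_state()['tcp_pos'])"
```

```text
clock 14.35 tcp local mm -22.002894148558465 -0.34926307567667697 z 0.16744992315050794 yaw-nest -0.05841672885874516 gap 58.73376157726511 F [ 0.6  1.1 -1.9]
-80 1185 z med 81.9 y -27.5 29.1
-48 498 z med 74.9 y -28.3 29.4
-40 516 z med 74.9 y -28.4 30.3
-32 547 z med 74.8 y -29.0 30.0
-24 593 z med 74.8 y -29.0 30.0
-16 661 z med 74.8 y -30.4 31.5
-8 569 z med 74.6 y -28.4 29.2
0 590 z med 74.6 y -28.6 29.6
8 625 z med 74.5 y -28.6 29.4
16 647 z med 74.4 y -28.7 29.7
24 683 z med 74.5 y -28.7 29.5
32 652 z med 74.2 y -28.6 29.5
40 703 z med 74.2 y -28.9 29.5
48 709 z med 74.2 y -28.7 29.5
64 427 z med 41.2 y -33.6 33.4
72 509 z med 42.0 y -33.4 33.5
front [51.34526763 51.97297132]
[0.50291456 0.06603754 0.16886841]
```

Emit:
send_rows --targets '[{"claw": 0.0, "dx": 0, "dy": 0.0005, "dz": 0.008, "spin": 0}, {"claw": 0.0, "dx": 0, "dy": 0.0005, "dz": 0.018, "spin": 0}, {"claw": 0.0, "dx": 0, "dy": 0.0005, "dz": 0.025, "spin": 0}, {"claw": 0.0, "dx": 0, "dy": 0.0005, "dz": 0.025, "spin": 0}, {"claw": 0.0, "dx": 0, "dy": 0.0005, "dz": 0.025, "spin": 0}, {"claw": 0.3, "dx": 0, "dy": 0.0005, "dz": 0.025, "spin": 0}, {"claw": 0.4, "dx": 0, "dy": 0.0005, "dz": 0.025, "spin": 0}, {"claw": 0.5, "dx": 0, "dy": 0.0005, "dz": 0.025, "spin": 0}]' --grip_force 10

```text
clock: 15.2
tcp_pos: [0.5045, 0.0657, 0.1461]
eef_rot: [-3.107, -0.463, -0.001]
force: [0.9, -0.1, 0.4]
finger_gap: 0.742
grip_force: 0.0
```

```bash
python3 look.py w9 l
```

```text
clock 15.2 tcp local mm -19.680795047858062 -0.2971851277111652 z 0.14607788766892119 yaw-nest 0.017465491000280053 gap 69.72098696606012 F [ 0.9 -0.1  0.4]
-80 478 z med 67.0 y -28.8 29.9
-72 424 z med 63.4 y -16.2 17.5
-48 504 z med 48.8 y -28.4 29.3
-40 515 z med 47.6 y -28.9 29.3
-32 529 z med 46.3 y -28.7 29.9
-24 537 z med 45.1 y -28.9 30.1
-16 550 z med 43.9 y -31.4 29.7
-8 536 z med 42.7 y -28.3 29.9
0 548 z med 41.5 y -28.2 29.9
8 540 z med 40.3 y -28.8 29.8
16 542 z med 39.1 y -28.6 29.6
24 597 z med 37.9 y -28.6 29.9
32 543 z med 36.7 y -28.4 30.2
40 726 z med 35.3 y -33.5 33.6
48 545 z med 34.2 y -28.2 30.0
56 61 z med 32.5 y -28.0 24.7
64 559 z med 41.1 y -33.5 33.3
72 594 z med 41.8 y -33.4 33.2
```

Emit:
send_rows --targets '[{"claw": 0.5, "dx": 0, "dy": 0, "dz": 0.0125, "spin": 0}, {"claw": 0.5, "dx": 0, "dy": 0, "dz": 0.0125, "spin": 0}, {"claw": 0.0, "dx": 0, "dy": 0, "dz": 0.0125, "spin": 0}, {"claw": 0.0, "dx": 0, "dy": 0, "dz": 0.0125, "spin": 0}, {"claw": 0.0, "dx": 0, "dy": 0, "dz": 0.0125, "spin": 0}, {"claw": 0.0, "dx": 0.004, "dy": 0, "dz": 0.0131, "spin": 0}, {"claw": 0.0, "dx": 0.009, "dy": 0, "dz": 0.0138, "spin": 0}, {"claw": 0.0, "dx": 0.014, "dy": 0, "dz": 0.0146, "spin": 0}]' --grip_force 15

```text
clock: 16.05
tcp_pos: [0.5182, 0.0699, 0.1311]
eef_rot: [-3.107, -0.464, -0.0]
force: [1.0, -0.7, -2.8]
finger_gap: 0.633
grip_force: 15.0
```

Emit:
send_rows --targets '[{"claw": 0.0, "dx": 0.003, "dy": 0, "dz": 0.0005, "spin": 0}, {"claw": 0.0, "dx": 0.005, "dy": 0, "dz": 0.0008, "spin": 0}, {"claw": 0.0, "dx": 0.007, "dy": 0, "dz": 0.001, "spin": 0}, {"claw": 0.0, "dx": 0.009, "dy": 0, "dz": 0.0014, "spin": 0}, {"claw": 0.0, "dx": 0.009, "dy": 0, "dz": 0.0014, "spin": 0}, {"claw": 0.0, "dx": 0.009, "dy": 0, "dz": 0.0014, "spin": 0}, {"claw": 0.0, "dx": 0.009, "dy": 0, "dz": 0.0014, "spin": 0}, {"claw": 0.0, "dx": 0.009, "dy": 0, "dz": 0.0014, "spin": 0}]'

```text
clock: 16.85
tcp_pos: [0.5254, 0.0721, 0.1296]
eef_rot: [3.107, 0.463, -0.003]
force: [-5.0, -1.1, 2.4]
finger_gap: 0.634
grip_force: 15.0
```

```bash
python3 look.py w10 l; python3 -c "
from h import *
L=np.load('w10_L.npy'); q=L[(abs(L[...,1])<17)&(L[...,0]<-45)&(L[...,0]>-75)&(L[...,2]>55)&(L[...,2]<67)]; print(len(q),q.mean(0) if len(q) else 0)"
```

```text
clock 16.85 tcp local mm 2.2747235236390138 -0.24565123339594974 z 0.12956034709177192 yaw-nest 0.017945447477920595 gap 59.566199412671054 F [-5.  -1.1  2.4]
-64 258 z med 50.8 y -33.0 33.8
-56 575 z med 62.7 y -28.6 29.4
-48 550 z med 48.1 y -28.5 29.5
-24 315 z med 44.7 y -28.8 29.9
-16 573 z med 43.7 y -28.5 29.6
-8 601 z med 42.6 y -29.3 30.4
0 844 z med 41.7 y -29.6 30.6
8 1094 z med 40.9 y -30.9 32.0
16 632 z med 39.1 y -28.8 29.9
24 626 z med 37.9 y -28.4 29.9
32 656 z med 36.7 y -28.5 29.6
40 740 z med 35.7 y -33.2 33.6
48 641 z med 34.4 y -28.9 30.1
56 659 z med 33.0 y -28.7 29.9
64 810 z med 40.2 y -33.4 33.4
72 853 z med 41.7 y -33.3 33.4
1029 [-53.26826206   0.10320071  61.54644186]
```

Emit:
send_rows --targets '[{"claw": 0.0, "dx": 0.001, "dy": 0, "dz": 0.0002, "spin": 0}, {"claw": 0.0, "dx": 0.002, "dy": 0, "dz": 0.0003, "spin": 0}, {"claw": 0.0, "dx": 0.003, "dy": 0, "dz": 0.0005, "spin": 0}, {"claw": 0.0, "dx": 0.003, "dy": 0, "dz": 0.0005, "spin": 0}, {"claw": 0.0, "dx": 0.003, "dy": 0, "dz": 0.0005, "spin": 0}, {"claw": 0.0, "dx": 0.003, "dy": 0, "dz": 0.0005, "spin": 0}, {"claw": 0.0, "dx": 0.003, "dy": 0, "dz": 0.0005, "spin": 0}, {"claw": 0.0, "dx": 0.003, "dy": 0, "dz": 0.0005, "spin": 0}]'

```text
clock: 17.7
tcp_pos: [0.5265, 0.0725, 0.1284]
eef_rot: [3.106, 0.463, -0.009]
force: [-13.9, -2.6, 4.6]
finger_gap: 0.638
grip_force: 15.0
```

Emit:
send_rows --targets '[{"claw": 0.5, "dx": -0.002, "dy": 0, "dz": 0, "spin": 0}, {"claw": 0.5, "dx": -0.003, "dy": 0, "dz": -0.005, "spin": 0}, {"claw": 0.5, "dx": -0.004, "dy": 0, "dz": -0.035, "spin": 0}, {"claw": -1, "dx": -0.02, "dy": 0, "dz": -0.055, "spin": 0}, {"claw": -1, "dx": -0.0643, "dy": 0, "dz": -0.055, "spin": 0}, {"claw": -1, "dx": -0.0643, "dy": 0, "dz": -0.055, "spin": 0}, {"claw": -1, "dx": -0.0643, "dy": 0, "dz": -0.055, "spin": 0}, {"claw": -1, "dx": -0.0643, "dy": 0, "dz": -0.055, "spin": 0}]'

```text
clock: 18.5
tcp_pos: [0.4685, 0.0547, 0.1847]
eef_rot: [-3.107, -0.464, -0.002]
force: [-0.7, -0.3, -0.1]
finger_gap: 0.362
grip_force: 0.0
```

Emit:
send_rows --targets '[{"claw": -1, "dx": 0, "dy": 0, "dz": 0.01, "spin": 0}, {"claw": -1, "dx": 0, "dy": 0, "dz": 0.02, "spin": 0}, {"claw": -1, "dx": 0, "dy": 0, "dz": 0.025, "spin": 0}, {"claw": -1, "dx": 0, "dy": 0, "dz": 0.03, "spin": 0}, {"claw": -1, "dx": 0, "dy": 0, "dz": 0.034, "spin": 0}, {"claw": -1, "dx": 0, "dy": 0, "dz": 0.038, "spin": 0}, {"claw": -1, "dx": 0, "dy": 0, "dz": 0.042, "spin": 0}, {"claw": -1, "dx": 0, "dy": 0, "dz": 0.043, "spin": 0}]'

```text
clock: 19.3
tcp_pos: [0.4671, 0.0544, 0.1405]
eef_rot: [3.107, 0.464, -0.002]
force: [-2.5, -0.9, 3.4]
finger_gap: 0.006
grip_force: 1.7
```

Emit:
send_rows --targets '[{"claw": -1, "dx": 0, "dy": 0, "dz": 0.001, "spin": 0}, {"claw": -1, "dx": 0, "dy": 0, "dz": 0.002, "spin": 0}, {"claw": -1, "dx": 0, "dy": 0, "dz": 0.003, "spin": 0}, {"claw": -1, "dx": 0, "dy": 0, "dz": 0.004, "spin": 0}, {"claw": -1, "dx": 0, "dy": 0, "dz": 0.005, "spin": 0}, {"claw": -1, "dx": 0, "dy": 0, "dz": 0.006, "spin": 0}, {"claw": -1, "dx": 0, "dy": 0, "dz": 0.006, "spin": 0}, {"claw": -1, "dx": 0, "dy": 0, "dz": 0.006, "spin": 0}]'

```text
clock: 20.1
tcp_pos: [0.4675, 0.0545, 0.136]
eef_rot: [3.107, 0.463, 0.0]
force: [-11.5, -2.0, 27.5]
finger_gap: 0.003
grip_force: 13.6
```

Emit:
send_rows --targets '[{"claw": -1, "dx": 0, "dy": 0, "dz": -0.01, "spin": 0}, {"claw": -1, "dx": 0, "dy": 0, "dz": -0.04, "spin": 0}, {"claw": -1, "dx": -0.01, "dy": 0, "dz": -0.08, "spin": 0}, {"claw": -1, "dx": -0.02, "dy": 0.03, "dz": -0.12, "spin": 0}, {"claw": -1, "dx": -0.02, "dy": 0.05, "dz": -0.14, "spin": 0}, {"claw": -1, "dx": -0.02, "dy": 0.05, "dz": -0.14, "spin": 0}, {"claw": -1, "dx": -0.02, "dy": 0.05, "dz": -0.14, "spin": 0}, {"claw": -1, "dx": -0.02, "dy": 0.05, "dz": -0.14, "spin": 0}]'

```text
clock: 20.9
tcp_pos: [0.4627, 0.0015, 0.2743]
eef_rot: [-3.107, -0.465, 0.002]
force: [0.6, 0.5, 0.6]
finger_gap: 0.005
grip_force: 0.0
```

```bash
python3 look.py w11 l
python3 - <<'E'
from h import *
L=np.load('w11_L.npy')
sh=L.copy(); W=np.load('w11.npy'); a=np.radians(16.95); ex=np.array([np.cos(a),np.sin(a)]); ey=np.array([-ex[1],ex[0]])
S=np.dstack([(W[...,:2]-[.5722,-.0381])@ex*1e3,(W[...,:2]-[.5722,-.0381])@ey*1e3,W[...,2]*1e3])
for n,A,h in(('long',L,75),('short',S,60)):
    q=A[(abs(A[...,1])<12)&(A[...,0]<-h+22)&(A[...,0]>-h+4)&(A[...,2]>41)&(A[...,2]<60)]; print(n,'rib',len(q),q.mean(0),'expect',-h+14)
    c=A[(abs(A[...,1])<8)&(A[...,0]<-h+6)&(A[...,0]>-h-30)&(A[...,2]>36)]; print(' clip',np.percentile(c,[3,50,97],axis=0).round(1).tolist())
    p=A[(abs(A[...,1])<27)&(A[...,0]<h-25)&(A[...,0]>-h+24)&(A[...,2]>25)&(A[...,2]<40)]
    print(' plane',np.linalg.lstsq(np.c_[p[:,:2],np.ones(len(p))],p[:,2],rcond=None)[0])
E
```

```text
clock 20.9 tcp local mm -78.35677287580111 -49.47668385152563 z 0.2743083960017275 yaw-nest 0.07457187705633928 gap 0.42860797949300605 F [0.6 0.5 0.6]
-80 43 z med 38.7 y -6.5 8.6
-72 168 z med 31.8 y -27.9 28.6
-64 170 z med 43.4 y -33.4 34.0
-56 233 z med 43.4 y -28.4 29.3
-48 197 z med 31.4 y -28.8 29.1
-40 216 z med 31.3 y -28.9 30.1
-32 214 z med 31.6 y -29.0 29.6
-24 179 z med 31.7 y -29.1 30.3
-16 220 z med 31.6 y -29.1 29.8
-8 196 z med 31.4 y -29.2 29.4
0 224 z med 31.6 y -29.3 30.1
8 224 z med 31.5 y -29.3 29.7
16 225 z med 31.4 y -29.1 30.0
24 221 z med 31.4 y -28.6 29.8
32 221 z med 31.3 y -28.7 29.2
40 266 z med 31.4 y -33.9 33.9
48 226 z med 31.3 y -28.9 29.4
56 236 z med 31.0 y -29.0 30.3
64 464 z med 39.4 y -33.0 32.9
72 200 z med 42.1 y -33.1 33.2
long rib 220 [-59.21685088   0.07337385  45.19254296] expect -61
 clip [[-88.5, -6.6, 36.7], [-80.3, 0.2, 39.4], [-72.3, 7.6, 41.8]]
 plane [-2.88026576e-03  4.14785933e-04  3.14818131e+01]
short rib 203 [-44.41721999  -0.09024244  45.35583276] expect -46
 clip [[-87.7, -5.7, 275.7], [-67.8, -1.8, 290.7], [-59.4, 6.4, 298.2]]
 plane [3.18327773e-03 8.49903516e-04 3.17868597e+01]
```

View pics/w11.png

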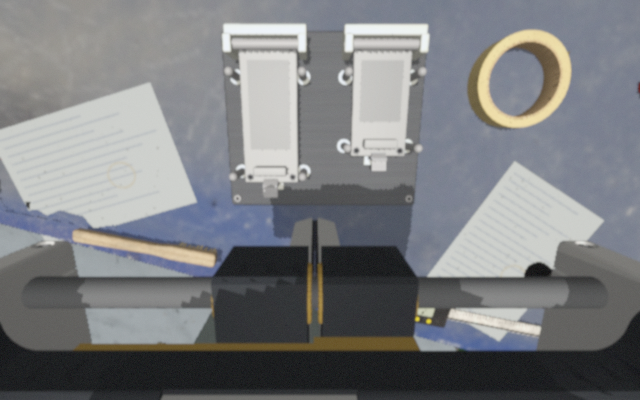

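Both covers lie level in their bays with the clips hooked over their ribbed ends (long clip near (270,187), short clip near (378,162)), and the arm is clear.

```bash
python3 -c "
from plant import manip
print(manip.finish_job())"
```

```text
the job is handed in; nothing more can be done
None
```

I loaded both covers into their bays and pressed them down until they lay level under their clips. The last wrist image showed both seated, and I handed the job in at about 21 s on the robot's clock. No verdict came back.

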